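Lay the carving gouges in the bench rest by blade width

ROBOT

A 6-joint arm with a two-finger parallel gripper is mounted at the origin on the work surface. World frame = base frame: x ahead of the robot, y to its left, z up, the work surface at z = 0. Lengths are in mm, angles in rad, forces in N, time in s.
With the tool pointing down it reaches from about 425 to 950 mm from the base axis. Payload 14.7 kg.
Tool frame: the origin (TCP) lies at the very end of the fingers, on their centre line; the grasp point (between the pads) lies 19 mm behind it; z points along the fingers, x is the direction in which the jaws open and shut, and the axes are right-handed (so a half turn about z gives the same grasp; the last joint's range is limited). The gripper opens to 85 mm and grips with 20 to 120 N. Pads are 22 mm wide; open, the fingers measure 114 mm over their backs; the gripper's body (76 mm by 85 mm) begins 54 mm behind the grasp point. The pads swing forward as they close: fully open they stand 13 mm farther back than shut.
Start: joints at [1.122, 0.48, 1.596, -0, 1.065, -0.047], TCP at [254.175, 598.237, 231.297] pointing down, gripper open.
Joint ranges: [-2.75, 2.75], [-0.82, 2.05], [0.23, 2.67], [-1.56, 4.7], [0.09, 2.69], [-2.92, 2.92]. Speed limits (rad/s): [1.89, 1.89, 2.39, 3.01, 3.01, 3.01].

INTERFACE

Orientations are given as a unit quaternion [w, x, y, z].
In Python, from workcell import r, camera gives the robot as it stands. The module is installed in compiled form; this text tells all that it offers.
- The arm moves only by the shell command python3 -m creep 'ROWS' [OPENING] [FORCE]. ROWS is JSON, a list of rows, each a list of 2 entries, a list of its own where there are three numbers: the shift along the tool's x, y, z in cm, then the turn, a rotation vector about the tool's x, y, z in rad. A call has 1 to 10 rows; each row is the pose to reach, as a shift and turn from the pose commanded when the call began, along the tool's axes at that moment; what a row does not reach only later rows make up. A row lasts 1/10 s, in which the tool goes at most 50 mm and 8.59 degrees, less where a joint would pass 70% of its speed; a pose out of reach is approached as far as the arm can. A call with a gripper value outside its range is refused whole. OPENING is the closure, from -1 (fully open) to 1 (shut), set as the call begins (- or left out, the last holds). The fingers move at their own pace and stop on an object; FORCE is the grip in N (left out, the last holds). Time passes only in rows, so rows that repeat a pose let the fingers close. It gives the time, the measured TCP pose, the force and the opening at its end, in the units of the state.
- r.state(): the state, without advancing time (a new reading comes with each control period).
- camera(name): name is "scene" or "top" or "wrist"; returns a dict with "img" (400x640x3 uint8, blue, green, red), "z_map" (400x640 float32, mm along the optical axis (not along the pixel's ray), 0 where there is no reading), "vertical_fov" (degrees; the focal length in pixels is half the picture's height over the tangent of half this angle, whatever the lens; pixels are square), "cx", "cy" (the principal point, pixels), "dist_coeffs" ([k1, k2, p1, p2, k3] as OpenCV has them; the pictures are not rectified), "xyz" and "attitude" of the camera in the world. Camera axes: x right, y down, z forward; pixel columns grow to the right and rows downward; lengths in mm; the calibration is good to about 2 mm. A picture is of the moment at which its call begins.
- r.sign_off(): hands the job in, once; it reports no verdict.
The state is a dict: "clock": time; "q": joint angles; "joint_vel": joint speeds; "effort": joint torques, N m; "tool_pos": TCP position; "eef_rot": TCP orientation; "contact_force": force on the tool from outside, world axes, zero at the start; "wrist_torque": the same for the moment, N m; "width": finger opening in mm.
Only numpy, scipy, OpenCV 4.12 (cv2) and the standard library are available. Lean on these libraries where they do the work, as an engineer would, in place of code of your own. Each camera call takes 0.05 s, during which the arm holds its last target. There are 200 camera calls.

TASK

Put the four carving gouges in the notched tool rest, one to a notch, in order of blade width: the widest in the notch at the end where the mallet stands, then narrower and narrower to the end where the sharpening stone is. Each lies flat and square in the rest, hollow side up, with its handle on the board, the middle of its steel neck in the notch and its cutting edge pointing away from the robot. Leave the mallet and the stone where they are.

Things in the scene. Friction and masses are not known exactly. Their poses are not given: they have to be found in the camera images.
- gouge8_grip (a point): Loose carving gouge, steel blade 8 mm wide. Point on the handle's axis near the balance point, 15 mm above what it lies on; x towards the cutting edge, z up (hollow side up). Dark octagonal handle 30 mm across flats, from 78 mm behind the point to 22 ahead; ferrule to 39, neck 10 mm thick from 39 to 76, then the blade to the edge at 132 mm. It rests on the handle, blade off the bench; 0.12 kg.
- gouge18_grip (a point): Loose carving gouge, steel blade 18 mm wide. Point on the handle's axis near the balance point, 15 mm above what it lies on; x towards the cutting edge, z up (hollow side up). Dark octagonal handle 30 mm across flats, from 78 mm behind the point to 22 ahead; ferrule to 39, neck 10 mm thick from 39 to 76, then the blade to the edge at 132 mm. It rests on the handle, blade off the bench; 0.12 kg.
- gouge28_grip (a point): Loose carving gouge, steel blade 28 mm wide. Point on the handle's axis near the balance point, 15 mm above what it lies on; x towards the cutting edge, z up (hollow side up). Dark octagonal handle 30 mm across flats, from 78 mm behind the point to 22 ahead; ferrule to 39, neck 10 mm thick from 39 to 76, then the blade to the edge at 132 mm. It rests on the handle, blade off the bench; 0.12 kg.
- gouge40_grip (a point): Loose carving gouge, steel blade 40 mm wide. Point on the handle's axis near the balance point, 15 mm above what it lies on; x towards the cutting edge, z up (hollow side up). Dark octagonal handle 30 mm across flats, from 78 mm behind the point to 22 ahead; ferrule to 39, neck 10 mm thick from 39 to 76, then the blade to the edge at 132 mm. It rests on the handle, blade off the bench; 0.12 kg.
- notch1 (a point): Notch 1 of 4 (right end from robot) in the fixed rest, pitch 60 mm. Point for the neck's middle, 27 mm over the bench; x across the batten the way blades point; y along row. Notch 36 mm wide, floor 10 mm below the point; batten 14 mm thick, round teeth to 11 mm above it. Handle board: top 15 mm below, 150 mm behind to 20 ahead. A laid gouge's grip point is 60 mm behind (-x), level.
- notch2 (a point): Notch 2 of 4 in the fixed rest, pitch 60 mm. Point for the neck's middle, 27 mm over the bench; x across the batten the way blades point; y along row. Notch 36 mm wide, floor 10 mm below the point; batten 14 mm thick, round teeth to 11 mm above it. Handle board: top 15 mm below, 150 mm behind to 20 ahead. A laid gouge's grip point is 60 mm behind (-x), level.
- notch3 (a point): Notch 3 of 4 in the fixed rest, pitch 60 mm. Point for the neck's middle, 27 mm over the bench; x across the batten the way blades point; y along row. Notch 36 mm wide, floor 10 mm below the point; batten 14 mm thick, round teeth to 11 mm above it. Handle board: top 15 mm below, 150 mm behind to 20 ahead. A laid gouge's grip point is 60 mm behind (-x), level.
- notch4 (a point): Notch 4 of 4 (left end from robot) in the fixed rest, pitch 60 mm. Point for the neck's middle, 27 mm over the bench; x across the batten the way blades point; y along row. Notch 36 mm wide, floor 10 mm below the point; batten 14 mm thick, round teeth to 11 mm above it. Handle board: top 15 mm below, 150 mm behind to 20 ahead. A laid gouge's grip point is 60 mm behind (-x), level.
- mallet_center (a point): Round turned wooden mallet, loose, standing on its head near one end of the rest, beyond the batten; which end varies. Point half-way up its axis; 190 mm tall, head 72 mm across and 90 mm tall, handle upwards, 30 mm thick. Not to be moved.
- stone_center (a point): Loose grey sharpening stone in a pale wooden holder, 112 x 52 x 27 mm, near the other end of the rest, beyond the batten. Point at its centre. Not to be moved.
Things that resemble listed ones, but are neither listed nor needed, are in the scene too. Leave any green look-alike of the part that bears gouge8_grip alone.

How it is judged (in metres and radians):
At the end, for the whole second after the job is handed in: From the mallet's end the notches hold the 40, 28, 18, 8 mm gouges at rest: notch point 45 to 75 mm ahead of the grip point, 14 mm sideways and 7 mm in height at most; pointing within 0.2 rad, level and hollow up within 0.25 rad. Mallet and stone within 25 mm of their starts (((y of mallet_center in the frame of notch1 below 0.09 m and (x of notch1 in the frame of gouge40_grip between 0.045 and 0.075 m and y of notch1 in the frame of gouge40_grip between -0.014 and 0.014 m and z of notch1 in the frame of gouge40_grip between -0.007 and 0.007 m and angle between the x axis of gouge40_grip and the x axis of notch1, either way round below 0.2 rad and angle between gouge40_grip's own z axis and vertical below 0.25 rad) and (x of notch2 in the frame of gouge28_grip between 0.045 and 0.075 m and y of notch2 in the frame of gouge28_grip between -0.014 and 0.014 m and z of notch2 in the frame of gouge28_grip between -0.007 and 0.007 m and angle between the x axis of gouge28_grip and the x axis of notch2, either way round below 0.2 rad and angle between gouge28_grip's own z axis and vertical below 0.25 rad) and (x of notch3 in the frame of gouge18_grip between 0.045 and 0.075 m and y of notch3 in the frame of gouge18_grip between -0.014 and 0.014 m and z of notch3 in the frame of gouge18_grip between -0.007 and 0.007 m and angle between the x axis of gouge18_grip and the x axis of notch3, either way round below 0.2 rad and angle between gouge18_grip's own z axis and vertical below 0.25 rad) and (x of notch4 in the frame of gouge8_grip between 0.045 and 0.075 m and y of notch4 in the frame of gouge8_grip between -0.014 and 0.014 m and z of notch4 in the frame of gouge8_grip between -0.007 and 0.007 m and angle between the x axis of gouge8_grip and the x axis of notch4, either way round below 0.2 rad and angle between gouge8_grip's own z axis and vertical below 0.25 rad)) or (y of mallet_center in the frame of notch1 above 0.09 m and (x of notch1 in the frame of gouge8_grip between 0.045 and 0.075 m and y of notch1 in the frame of gouge8_grip between -0.014 and 0.014 m and z of notch1 in the frame of gouge8_grip between -0.007 and 0.007 m and angle between the x axis of gouge8_grip and the x axis of notch1, either way round below 0.2 rad and angle between gouge8_grip's own z axis and vertical below 0.25 rad) and (x of notch2 in the frame of gouge18_grip between 0.045 and 0.075 m and y of notch2 in the frame of gouge18_grip between -0.014 and 0.014 m and z of notch2 in the frame of gouge18_grip between -0.007 and 0.007 m and angle between the x axis of gouge18_grip and the x axis of notch2, either way round below 0.2 rad and angle between gouge18_grip's own z axis and vertical below 0.25 rad) and (x of notch3 in the frame of gouge28_grip between 0.045 and 0.075 m and y of notch3 in the frame of gouge28_grip between -0.014 and 0.014 m and z of notch3 in the frame of gouge28_grip between -0.007 and 0.007 m and angle between the x axis of gouge28_grip and the x axis of notch3, either way round below 0.2 rad and angle between gouge28_grip's own z axis and vertical below 0.25 rad) and (x of notch4 in the frame of gouge40_grip between 0.045 and 0.075 m and y of notch4 in the frame of gouge40_grip between -0.014 and 0.014 m and z of notch4 in the frame of gouge40_grip between -0.007 and 0.007 m and angle between the x axis of gouge40_grip and the x axis of notch4, either way round below 0.2 rad and angle between gouge40_grip's own z axis and vertical below 0.25 rad))) and linear speed of each of gouge8, gouge18, gouge28, gouge40 below 0.02 m/s and distance of each of mallet_center, stone_center from where it was at the start of the episode below 0.025 m); the robot touches nothing.
It fails at once if the mallet is knocked over or shoved away (distance of mallet_center from where it was at the start of the episode above 0.025 m or angle between mallet_center's own z axis and vertical above 0.4 rad).
It fails at once if the stone is knocked over or shoved away (distance of stone_center from where it was at the start of the episode above 0.025 m or angle between stone_center's own z axis and vertical above 0.4 rad).
It also fails if it takes over 118 s, if anything falls off the work surface, if the arm or the gripper's body presses on something with over 40 N, if the wrist force passes 120 N, or if a joint passes its speed limit or range.

## Working session

There is one attempt and no reset: what is moved stays moved. The work goes in short steps, Python scripts to look and compute and a shell command to move; the robot and the scene stay as the last step left them, time stands still between calls to the robot, and variables do not carry over. Pictures are saved under pics/ and viewed, about 12 in all and at most 16, crops included, and the job is handed in when it is done.

```bash
mkdir -p pics
cat > h.py <<'E'
import numpy as np, cv2
from workcell import r, camera
from scipy.spatial.transform import Rotation as R
def rot(q): return R.from_quat([q[1],q[2],q[3],q[0]])
def save(name,tag):
    c=camera(name); cv2.imwrite(f'pics/{tag}.png',c['img']); np.save(f'pics/{tag}.npy',c,allow_pickle=True); return c
def load(tag): return np.load(f'pics/{tag}.npy',allow_pickle=True).item()
def K(c):
    f=200/np.tan(np.radians(c['vertical_fov'])/2); return np.array([[f,0,c['cx']],[0,f,c['cy']],[0,0,1.]])
def cloud(c):
    v,u=np.mgrid[0:400,0:640]
    p=cv2.undistortPoints(np.stack([u,v],-1).reshape(-1,1,2).astype(np.float64),K(c),np.array(c['dist_coeffs'],float)).reshape(400,640,2)
    P=np.dstack([p,np.ones((400,640))])*c['z_map'][...,None]
    return rot(c['attitude']).apply(P.reshape(-1,3)).reshape(400,640,3)+np.array(c['xyz'])
E
python3 - <<'E'
from h import *
for n in('top','scene'):
    c=save(n,n+'0'); print(n,c['xyz'],c['attitude'],c['vertical_fov'],c['dist_coeffs'])
print(r.state())
E
```

```text
top [ 265.59495662   49.88978055 1652.35477762] [ 0.05226719 -0.70240386  0.70783438 -0.05354859] 42.8259505496545 [-0.08859638  0.          0.          0.          0.        ]
scene [ 951.9037873  -386.42100326  736.99197501] [-0.35113299  0.84604469  0.37429953 -0.14427011] 56.76899188278167 [-0.01678538  0.          0.          0.          0.        ]
{'clock': 0.1, 'q': array([ 1.12239422e+00,  4.80780395e-01,  1.59684540e+00, -1.39878998e-05,
        1.06509779e+00, -4.66036169e-02]), 'joint_vel': array([-9.07931936e-05, -1.16344357e-03,  2.07896767e-03,  7.15119958e-04,
       -8.18106971e-04, -4.27299361e-04]), 'effort': array([ 1.16174171e-03, -9.52276111e+01, -4.31037855e+01, -1.17263398e-04,
        5.26720847e-03, -1.41035591e-05]), 'tool_pos': array([254.01548227, 597.88597309, 230.71638213]), 'eef_rot': array([ 2.94956047e-04,  8.33986674e-01,  5.51784294e-01, -4.82479077e-04]), 'contact_force': array([ 0.24598079, -0.78642948, -0.09112466]), 'wrist_torque': array([-0.00352331,  0.02235366, -0.01318459]), 'width': 85.21485965495359}
```

View pics/top0.png

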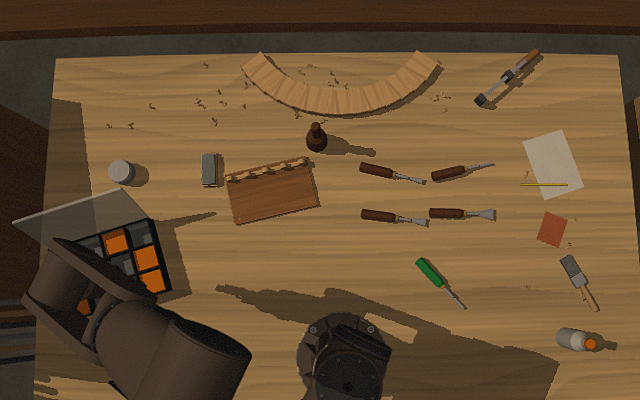

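View pics/scene0.png

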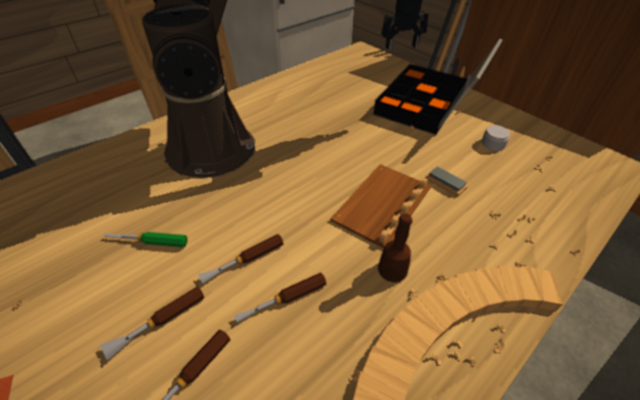

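The mallet is at top (316,135), at the rest's right end, so the 40 goes in notch 1. The stone is at (209,169). The gouge candidates are (375,171), (450,173), (380,217) and (447,213). The green look-alike is at (430,272), and there is a brush or chisel at (578,280) and a tool at (508,78). I'll check the choice in a close crop.

Run:
```python
from h import *
c=load('top0'); P=cloud(c); I=c['img']
a=cv2.resize(I[152:234,350:510],None,fx=5,fy=5,interpolation=cv2.INTER_CUBIC)
cv2.imwrite('pics/g.png',a)
b=cv2.resize(I[120:230,195:335],None,fx=5,fy=5,interpolation=cv2.INTER_CUBIC)
cv2.imwrite('pics/rest.png',b)
# gouges: elevated above bench
print('bench z',np.median(P[240:260,300:400,2]))
m=((P[...,2]>7)&(P[...,2]<60)).astype(np.uint8); m[:150]=0; m[234:]=0; m[:,:350]=0; m[:,510:]=0
n,l,s,ce=cv2.connectedComponentsWithStats(m)
for i in range(1,n):
    if s[i,4]<60: continue
    Q=P[l==i]; cc,ax,_=cv2.PCACompute2(Q[:,:2].astype(np.float32),None)[0:3] if 0 else (*cv2.PCACompute(Q[:,:2].astype(np.float32),None),0)
    print(s[i],cc,ax[0],Q[:,2].max(), ((Q[:,:2]-cc)@ax[0]).min(),((Q[:,:2]-cc)@ax[0]).max())
```

```text
bench z 0.5229270887064104
[430 160  65  21 407] [[ 592.33075 -374.05063]] [-0.23694696  0.97152257] 41.673243859044305 -147.07357236650816 74.67438494061098
[359 162  64  22 448] [[ 591.02734 -143.99348]] [0.2277768 0.9737134] 39.93905217192946 -127.61031400670107 82.30476739957464
[361 208  65  18 489] [[ 443.55798 -155.61732]] [0.13147101 0.9913201 ] 39.67143642557562 -120.31137998293926 90.18438488262927
[429 208  65  12 516] [[ 453.95773 -383.30905]] [0.02338112 0.9997266 ] 40.67891239749156 -117.35103156185629 95.39647487529973
```

View pics/g.png

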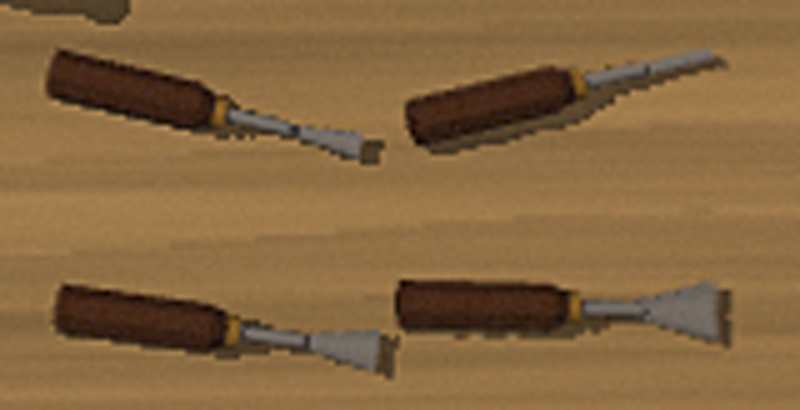

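View pics/rest.png

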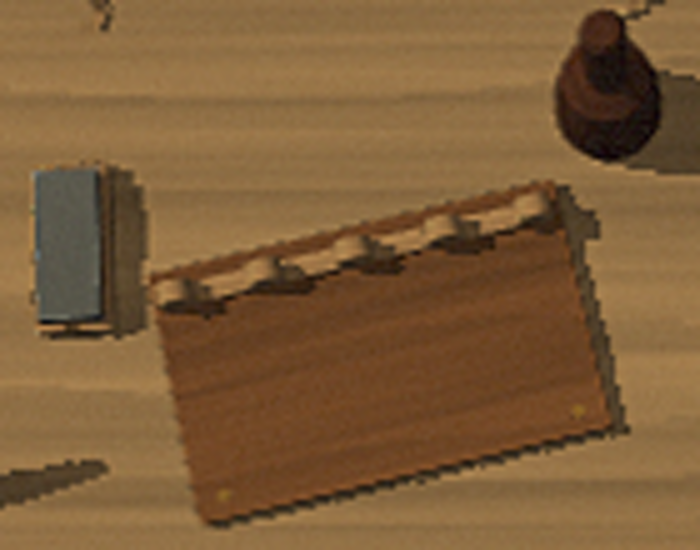

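```bash
cat >> h.py <<'E'
def onplane(c,uv,z):
    p=cv2.undistortPoints(np.array(uv,float).reshape(-1,1,2),K(c),np.array(c['dist_coeffs'],float)).reshape(-1,2)
    d=rot(c['attitude']).apply(np.c_[p,np.ones(len(p))]); o=np.array(c['xyz']); t=(z-o[2])/d[:,2]
    return o+d*t[:,None]
E
python3 - <<'E'
from h import *
c=load('top0');P=cloud(c)
def f(pts,u0,v0): return [((x+.5)/5-.5+u0,(y+.5)/5-.5+v0) for x,y in pts]
G={18:[(54,74),(228,114),(362,148)],8:[(412,124),(583,81),(712,56)],28:[(60,310),(237,333),(385,352)],40:[(400,304),(580,305),(720,312)]}
for k,p in G.items():
    W=onplane(c,f(p,350,152),15)[:,:2]; a=W[1]-W[0]; L=np.linalg.norm(a); a/=L
    b=W[2]-W[0]
    print(k,'ferr',L.round(1),'edge',np.linalg.norm(b).round(1),'grip',(W[0]+78*a).round(1),(W[1]-39*a).round(1),'ang',np.degrees(np.arctan2(a[1],a[0])).round(1),np.degrees(np.arctan2(b[1],b[0])).round(1))
t=onplane(c,f([(185,290),(272,270),(360,248),(450,228),(540,205)],195,120),38)
print('teeth',t.round(0).tolist())
b=onplane(c,f([(155,308),(205,522),(620,430),(560,205)],195,120),12)
print('board',b.round(0).tolist())
m=(P[...,2]>28)&(P[...,2]<60);m[:,:195]=0;m[:150]=0;m[205:]=0;m[:,325:]=0
# restrict to batten: print pts highest
print('batten pts',[(tuple(x.round(0))) for x in P[m][::6]])
print('mallet',onplane(c,f([(603,30)],195,120),190),onplane(c,f([(608,110)],195,120),90))
print('stone',P[160:183,205:214].reshape(-1,3).mean(0))
s=r.state();M=rot(s['eef_rot']).as_matrix();print(M.round(3),s['q'])
E
```

```text
18 ferr 116.9 edge 207.3 grip [ 593.1 -144.3] [ 593.1 -144.2] ang -103.6 -104.2
8 ferr 118.5 edge 207.7 grip [ 595.1 -378.9] [ 595.4 -380.4] ang -76.2 -77.6
28 ferr 115.4 edge 212.2 grip [ 444.9 -146.8] [ 445.2 -145.3] ang -97.9 -97.9
40 ferr 118.2 edge 210.9 grip [ 456.6 -368.7] [ 456.6 -369.9] ang -90.8 -92.0
teeth [[573.0, 349.0, 38.0], [586.0, 293.0, 38.0], [600.0, 236.0, 38.0], [612.0, 178.0, 38.0], [627.0, 120.0, 38.0]]
board [[566.0, 374.0, 12.0], [425.0, 338.0, 12.0], [483.0, 69.0, 12.0], [633.0, 108.0, 12.0]]
batten pts [(np.float64(664.0), np.float64(83.0), np.float64(29.0)), (np.float64(652.0), np.float64(439.0), np.float64(36.0)), (np.float64(654.0), np.float64(410.0), np.float64(31.0)), (np.float64(646.0), np.float64(442.0), np.float64(35.0)), (np.float64(643.0), np.float64(413.0), np.float64(33.0)), (np.float64(640.0), np.float64(416.0), np.float64(33.0)), (np.float64(637.0), np.float64(436.0), np.float64(32.0)), (np.float64(633.0), np.float64(132.0), np.float64(34.0)), (np.float64(633.0), np.float64(429.0), np.float64(32.0)), (np.float64(630.0), np.float64(125.0), np.f
[... 2468 characters left out ...]
), np.float64(361.0), np.float64(40.0)), (np.float64(568.0), np.float64(444.0), np.float64(30.0)), (np.float64(565.0), np.float64(360.0), np.float64(42.0)), (np.float64(564.0), np.float64(440.0), np.float64(33.0)), (np.float64(561.0), np.float64(444.0), np.float64(31.0)), (np.float64(558.0), np.float64(444.0), np.float64(29.0)), (np.float64(557.0), np.float64(414.0), np.float64(31.0))]
mallet [[699.07537459  75.93205628 190.        ]] [[676.42769437  74.78355459  90.        ]]
stone [594.5640557  422.45559376  42.61970038]
[[ 0.391  0.92  -0.   ]
 [ 0.92  -0.391 -0.001]
 [-0.001 -0.    -1.   ]] [ 1.12239422e+00  4.80780395e-01  1.59684540e+00 -1.39878998e-05
  1.06509779e+00 -4.66036169e-02]
```

Identified: the 18 is at (375,171), the 8 at (450,173), the 28 at (380,217) and the 40 at (447,213), from blade widths in the crop. Next I set up a move calculator.

```bash
cat > go.py <<'E'
import sys,json
from h import *
# usage: go.py x y z yawdeg [x y z yawdeg ...]: shifts(cm)/turn from current pose
s=r.state(); B=rot(s['eef_rot']); p=s['tool_pos']
a=np.array(sys.argv[1:],float).reshape(-1,4)
print('now',p.round(1),'yaw',np.degrees(np.arctan2(*B.as_matrix()[1::-1,0])).round(1),'w',round(s['width'],1),'t',s['clock'])
for x,y,z,w in a:
    w=np.radians(w); T=R.from_matrix(np.c_[[np.cos(w),np.sin(w),0],[np.sin(w),-np.cos(w),0],[0,0,-1]])
    print((B.inv().apply([x,y,z]-p)/10).round(2).tolist(),(B.inv()*T).as_rotvec().round(3).tolist())
E
python3 go.py 540 -50 231 0
```

```text
now [254.  597.9 230.7] yaw 67.0 w 85.2 t 0.1
[-48.45, 51.66, 0.02] [0.001, 0.001, 1.169]
```

```bash
python3 -m creep '[[[-48.4,51.7,0],[0,0,1.17]],[[-48.4,51.7,0],[0,0,1.17]],[[-48.4,51.7,0],[0,0,1.17]],[[-48.4,51.7,0],[0,0,1.17]],[[-48.4,51.7,0],[0,0,1.17]],[[-48.4,51.7,0],[0,0,1.17]],[[-48.4,51.7,0],[0,0,1.17]],[[-48.4,51.7,0],[0,0,1.17]],[[-48.4,51.7,0],[0,0,1.17]],[[-48.4,51.7,0],[0,0,1.17]]]' -1; python3 go.py 457 -369 120 -1.5
```

```text
clock: 1.1
tool_pos: [456.8, 139.0, 231.3]
eef_rot: [-0.0, 1.0, -0.001, 0.0]
contact_force: [1.5, 1.1, 0.9]
width: 85.5
now [456.8 139.  231.3] yaw -0.1 w 85.5 t 1.1
[0.08, 50.8, 11.13] [-0.0, -0.0, 0.025]
```

```bash
python3 -m creep '[[[5,5,0],[0,0,0]],[[5,10,0],[0,0,0]],[[4,15,0],[0,0,0]],[[3,20,0],[0,0,0]],[[2,25,2],[0,0,0]],[[1,30,4],[0,0,0]],[[0,35,6],[0,0,0]],[[0,40,8],[0,0,0]],[[0,45,9],[0,0,0]],[[0,48,10],[0,0,0.025]]]' -1; python3 -m creep '[[[0,1,0],[0,0,0]],[[0,2,0],[0,0,0]],[[0,2.0,0],[0,0,0]]]'
python3 - <<'E'
from h import *
c=save('wrist','w40'); s=r.state(); print(c['xyz'],s['tool_pos'],s['clock'])
E
python3 go.py 457 -369 3 -1.5
```

```text
clock: 2.1
tool_pos: [455.5, -325.4, 135.2]
eef_rot: [-0.0, 1.0, -0.013, -0.0]
contact_force: [1.4, -0.6, -0.1]
width: 85.3
clock: 2.4
tool_pos: [455.7, -343.9, 136.1]
eef_rot: [0.0, 1.0, -0.013, 0.0]
contact_force: [0.3, 1.1, -0.4]
width: 85.4
[ 458.30707855 -271.08975371  277.03166852] [ 455.79066711 -342.9879419   136.23890517] 2.45
now [ 455.8 -343.   136.2] yaw -1.5 w 85.2 t 2.45
[0.19, 2.6, 13.32] [-0.0, -0.0, 0.0]
```

View pics/w40.png

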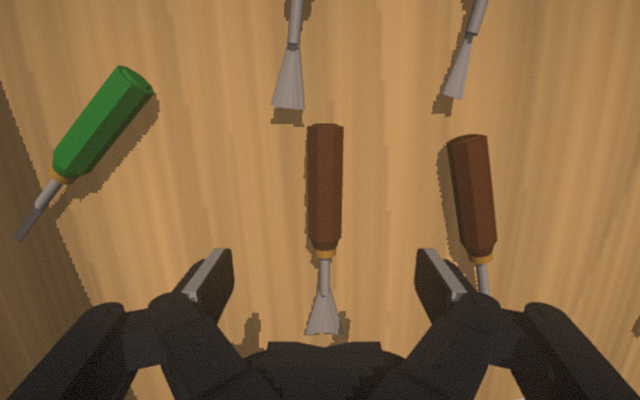

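The wrist view shows the 40 mm gouge centred at u≈324 between the fingers: rear end at (325,125), ferrule end at (325,257), edge at (322,334). Checking numerically.

```bash
cat >> h.py <<'E'
def meas(tag,rear,ferr,z=15):
    W=onplane(load(tag),[rear,ferr],z)[:,:2]; a=W[1]-W[0]; L=np.linalg.norm(a); a/=L
    print('L(117)',L.round(1),'grip',((W[0]+78*a+W[1]-39*a)/2).round(1),'ang',np.degrees(np.arctan2(a[1],a[0])).round(1))
E
python3 -c "
from h import *
meas('w40',(325,132),(325,257))
meas('w40',(325,125),(325,257))"
```

```text
L(117) 115.2 grip [ 456.9 -371.8] ang -91.5
L(117) 120.9 grip [ 457. -369.] ang -91.5
```

```bash
python3 -m creep '[[[0.1,2.7,3],[0,0,0]],[[0.1,2.7,7],[0,0,0]],[[0.1,2.7,10],[0,0,0]],[[0.1,2.7,12],[0,0,0]],[[0.1,2.7,13],[0,0,0]],[[0.1,2.7,13.2],[0,0,0]],[[0.1,2.7,13.3],[0,0,0]],[[0.1,2.7,13.3],[0,0,0]]]'; python3 -m creep '[[[0,0,0],[0,0,0]],[[0,0,0],[0,0,0]],[[0,0,0],[0,0,0]],[[0,0,0],[0,0,0]],[[0,0,0],[0,0,0]],[[0,0,0],[0,0,0]],[[0,0,0],[0,0,0]],[[0,0,0],[0,0,0]]]' 1 60
```

```text
clock: 3.25
tool_pos: [456.7, -370.7, 4.1]
eef_rot: [0.001, 1.0, -0.013, 0.001]
contact_force: [-0.3, 0.4, 0.1]
width: 85.4
clock: 4.05
tool_pos: [456.1, -370.7, 3.5]
eef_rot: [0.0, 1.0, -0.013, 0.0]
contact_force: [-1.2, 1.1, 8.5]
width: 28.8
```

```bash
python3 -m creep '[[[0,0,-1],[0,0,0]],[[0,0,-4],[0,0,0]],[[0,0,-8],[0,0,0]],[[0,0,-12],[0,0,0]],[[0,0,-12.5],[0,0,0]]]'; python3 go.py 470 -150 135 45 468 20 135 103.3  465 114 135 103.3 562 136.6 90 103.3
```

```text
clock: 4.55
tool_pos: [457.9, -372.2, 133.0]
eef_rot: [0.002, 1.0, -0.013, 0.003]
contact_force: [0.3, -0.1, -1.5]
width: 28.5
now [ 457.9 -372.2  133. ] yaw -1.5 w 28.5 t 4.55
[0.64, -22.24, -0.29] [0.006, -0.003, -0.811]
[-0.01, -39.23, -0.37] [0.008, 0.0, -1.829]
[-0.55, -48.62, -0.41] [0.008, 0.0, -1.829]
[9.07, -51.15, 4.12] [0.008, 0.0, -1.829]
```

```bash
python3 -m creep '[[[0.2,-3,0],[0,0,-0.08]],[[0.4,-7,0],[0,0,-0.2]],[[0.6,-11,0],[0,0,-0.34]],[[0.6,-15,0],[0,0,-0.48]],[[0.6,-19,0],[0,0,-0.62]],[[0.6,-23,0],[0,0,-0.76]],[[0.6,-27,0],[0,0,-0.9]],[[0.4,-31,0],[0,0,-1.04]],[[0.2,-35,0],[0,0,-1.18]],[[0,-38,0],[0,0,-1.3]]]'; python3 go.py 465 114 135 103.3 562 136.6 90 103.3
```

```text
clock: 5.55
tool_pos: [465.3, 11.4, 128.0]
eef_rot: [-0.0, 0.802, 0.597, -0.0]
contact_force: [0.1, 0.4, -2.3]
width: 28.9
now [465.3  11.4 128. ] yaw 73.4 w 28.9 t 5.55
[9.83, -2.96, -0.7] [-0.0, -0.0, -0.523]
[14.77, 5.68, 3.79] [-0.0, -0.0, -0.523]
```

```bash
python3 -m creep '[[[3,-1,-0.3],[0,0,-0.13]],[[6.5,-2,-0.7],[0,0,-0.26]],[[9,-3,-0.7],[0,0,-0.39]],[[9.8,-3,-0.7],[0,0,-0.52]],[[9.8,-3,-0.7],[0,0,-0.523]],[[11.5,0,0],[0,0,-0.523]],[[13,3,1.5],[0,0,-0.523]],[[14.8,5.7,3],[0,0,-0.523]],[[14.8,5.7,3.8],[0,0,-0.523]],[[14.8,5.7,3.8],[0,0,-0.523]]]'
python3 - <<'E'
from h import *
c=save('wrist','n1'); save('scene','s1')
E
python3 go.py 562 136.6 16 103.3
```

```text
clock: 6.55
tool_pos: [562.8, 133.2, 88.4]
eef_rot: [-0.001, 0.624, 0.781, -0.001]
contact_force: [0.0, -0.0, -1.8]
width: 28.7
now [562.6 133.4  89.8] yaw 102.8 w 28.8 t 6.65
[0.33, 0.03, 7.38] [-0.002, -0.0, -0.008]
```

View pics/n1.png

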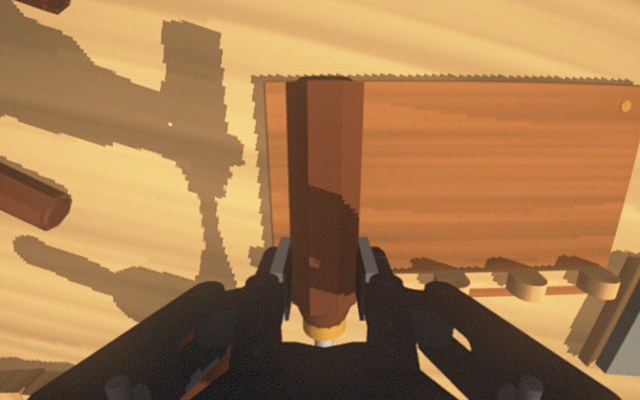

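Wrist view: gouge held straight. Board rear-right corner is near (264,82), its right edge runs down to about (272,240), and teeth are at (440,276), (528,280) and (597,278). Checking rest geometry and grip on the held gouge.

Run:
```python
from h import *
c=load('n1'); P=cloud(c)
print('rear edge',onplane(c,[(264,80),(632,82)],12).round(1).tolist())
print('right edge',onplane(c,[(264,80),(272,240)],12).round(1).tolist())
print('teeth ctr',onplane(c,[(440,276),(528,278),(597,276)],38).round(1).tolist())
m=(P[...,2]>30)&(P[...,2]<45); m[:,:405]=0; m[:240]=0
n,l,s,ce=cv2.connectedComponentsWithStats(m.astype(np.uint8))
for i in range(1,n):
  if s[i,4]>60: Q=P[l==i]; print(s[i],Q.mean(0).round(1),Q.min(0).round(1),Q.max(0).round(1))
# board plane depth mask
m=(abs(P[...,2]-12)<4); m[250:]=0; m=cv2.morphologyEx(m.astype(np.uint8),cv2.MORPH_OPEN,np.ones((5,5)))
Q=P[m>0]; print('boardz',Q[:,2].mean())
meas('n1',(325,78),(324,336),88+15)
meas('n1',(325,82),(324,336),88+13)
```

```text
rear edge [[486.6, 74.9, 12.0], [427.8, 322.9, 12.0]]
right edge [[486.6, 74.9, 12.0], [599.1, 100.3, 12.0]]
teeth ctr [[587.9, 222.1, 38.0], [576.2, 285.9, 38.0], [564.2, 338.1, 38.0]]
[590 278  31  22 495] [574.3 355.1  34. ] [565.2 345.3  30. ] [583.9 367.1  37.2]
[516 281  32  22 527] [587.7 297.1  34.2] [579.  286.7  30. ] [597.4 309.4  37.9]
[452 283  18  12 109] [595.4 244.4  33.4] [592.8 236.9  30.2] [601.2 251.6  36.7]
boardz 10.330597290593847
L(117) 119.8 grip [560.8 132.5] ang 12.5
L(117) 120.2 grip [562.3 132.8] ang 12.5
```

```bash
python3 -m creep '[[[0.2,0,2],[0,0,-0.008]],[[0.33,0,4],[0,0,-0.008]],[[0.33,0,5.5],[0,0,-0.008]],[[0.33,0,6.5],[0,0,-0.008]],[[0.33,0,7],[0,0,-0.008]],[[0.33,0,7.3],[0,0,-0.008]],[[0.33,0,7.4],[0,0,-0.008]],[[0.33,0,7.4],[0,0,-0.008]]]'; python3 -m creep '[[[0,0,0],[0,0,0]],[[0,0,0],[0,0,0]],[[0,0,0],[0,0,0]],[[0,0,0],[0,0,0]],[[0,0,0],[0,0,0]]]' -0.1
```

```text
clock: 7.45
tool_pos: [563.2, 137.5, 16.4]
eef_rot: [0.0, 0.62, 0.785, 0.0]
contact_force: [0.7, -0.2, -0.9]
width: 28.7
clock: 7.95
tool_pos: [563.0, 137.5, 16.1]
eef_rot: [0.0, 0.62, 0.785, 0.0]
contact_force: [0.7, 0.1, -0.3]
width: 47.1
```

```bash
python3 -m creep '[[[0,0,-2],[0,0,0]],[[0,0,-6],[0,0,0]],[[0,-1,-10],[0,0,0]],[[0,-3,-12],[0,0,0]]]'
python3 - <<'E'
from h import *
save('wrist','p1')
E
python3 go.py 470 60 125 60 450 -120 125 -8
```

```text
clock: 8.35
tool_pos: [535.7, 130.8, 139.0]
eef_rot: [0.001, 0.62, 0.785, 0.002]
contact_force: [0.2, 0.4, 0.2]
width: 46.9
now [532.4 130.2 140.4] yaw 103.4 w 46.6 t 8.4
[-5.38, -7.7, 1.52] [0.003, -0.001, 0.758]
[-22.42, -13.83, 1.5] [0.002, -0.003, 1.945]
```

View pics/p1.png

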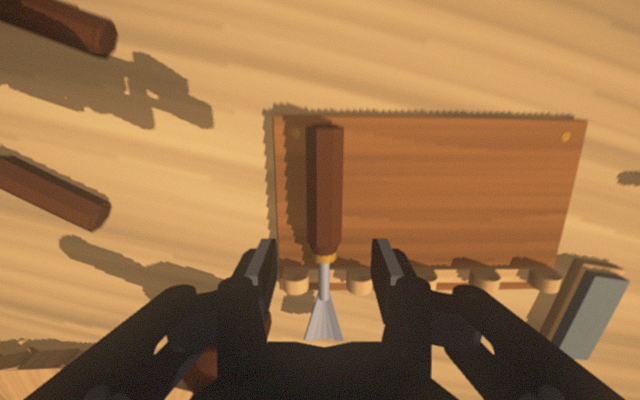

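The 40 lies square in notch 1: neck at u≈324 between teeth at u≈296 and 358. On to the 28.

```bash
python3 -m creep '[[[-2,-4,0],[0,0,0.1]],[[-4,-7,0.5],[0,0,0.22]],[[-6,-9,1],[0,0,0.36]],[[-8,-10,1.5],[0,0,0.5]],[[-10.5,-11,1.5],[0,0,0.65]],[[-13,-12,1.5],[0,0,0.8]],[[-16,-12.7,1.5],[0,0,0.95]],[[-19,-13.3,1.5],[0,0,1.1]],[[-21,-13.6,1.5],[0,0,1.25]],[[-22.4,-13.8,1.5],[0,0,1.4]]]' -1;  python3 -m creep '[[[0,0,0],[0,0,0.15]],[[0,0,0],[0,0,0.3]],[[0,0,0],[0,0,0.45]],[[0,0,0],[0,0,0.545]],[[0,0,0],[0,0,0.545]]]'
python3 - <<'E'
from h import *
save('wrist','w28')
E
python3 go.py 445 -146 4 -8
```

```text
clock: 9.4
tool_pos: [451.5, -120.9, 120.9]
eef_rot: [0.0, 0.98, 0.198, 0.0]
contact_force: [0.3, -0.5, 0.5]
width: 85.1
clock: 9.9
tool_pos: [451.4, -119.4, 120.9]
eef_rot: [-0.0, 0.997, -0.071, -0.0]
contact_force: [-0.2, 0.0, 1.1]
width: 85.3
now [ 451.5 -119.4  120.9] yaw -7.9 w 85.5 t 9.95
[-0.27, 2.72, 11.69] [-0.0, 0.0, 0.002]
```

View pics/w28.png

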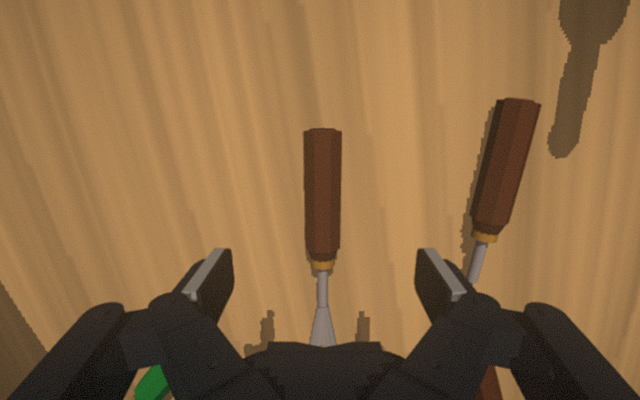

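The 28 is centred at u≈322 and aligned, so I descend and grasp.

```bash
python3 -m creep '[[[-0.2,2.7,3],[0,0,0]],[[-0.3,2.7,6],[0,0,0]],[[-0.3,2.7,9],[0,0,0]],[[-0.3,2.7,10.8],[0,0,0]],[[-0.3,2.7,11.5],[0,0,0]],[[-0.3,2.7,11.7],[0,0,0]],[[-0.3,2.7,11.7],[0,0,0]]]'; python3 -m creep '[[[0,0,0],[0,0,0]],[[0,0,0],[0,0,0]],[[0,0,0],[0,0,0]],[[0,0,0],[0,0,0]],[[0,0,0],[0,0,0]],[[0,0,0],[0,0,0]],[[0,0,0],[0,0,0]],[[0,0,0],[0,0,0]]]' 1 60;  python3 -m creep '[[[0,0,-1],[0,0,0]],[[0,0,-4],[0,0,0]],[[0,0,-8],[0,0,0]],[[0,0,-12],[0,0,0]],[[0,0,-12.5],[0,0,0]]]';python3 go.py 465 0 128 60 475 177 128 103.3 548.5 195 90 103.3
```

```text
clock: 10.65
tool_pos: [445.0, -145.8, 4.4]
eef_rot: [0.0, 0.998, -0.069, 0.0]
contact_force: [0.6, -0.5, 0.3]
width: 85.6
clock: 11.45
tool_pos: [445.0, -145.9, 4.6]
eef_rot: [0.0, 0.998, -0.07, 0.0]
contact_force: [-1.1, -0.0, 13.5]
width: 28.4
clock: 11.95
tool_pos: [446.7, -146.5, 133.4]
eef_rot: [0.001, 0.998, -0.07, 0.003]
contact_force: [0.4, -0.0, -0.8]
width: 28.3
now [ 446.7 -146.5  133.4] yaw -8.0 w 28.3 t 11.95
[-0.24, -14.76, 0.51] [0.005, -0.004, -1.187]
[-1.71, -32.43, 0.48] [0.007, -0.003, -1.943]
[5.29, -35.24, 4.32] [0.007, -0.003, -1.943]
```

```bash
python3 -m creep '[[[0.3,-2,0],[0,0,-0.12]],[[0.4,-5,0],[0,0,-0.27]],[[0.5,-8,0],[0,0,-0.41]],[[0.5,-11,0],[0,0,-0.55]],[[0.4,-14,0],[0,0,-0.7]],[[0.2,-17,0],[0,0,-0.84]],[[0,-20,0],[0,0,-0.98]],[[-0.5,-24,0],[0,0,-1.12]],[[-1,-28,0],[0,0,-1.26]],[[-1.5,-31,0],[0,0,-1.4]]]'; python3 go.py 475 177 130 103.3 548.5 195 90 103.3
```

```text
clock: 12.95
tool_pos: [472.8, 165.3, 128.9]
eef_rot: [-0.0, 0.806, 0.592, -0.0]
contact_force: [-0.2, 0.4, -0.6]
width: 28.3
now [472.8 165.3 128.9] yaw 72.6 w 28.3 t 12.95
[1.18, -0.14, -0.11] [-0.0, -0.0, -0.537]
[5.1, 6.33, 3.89] [-0.0, -0.0, -0.537]
```

```bash
python3 -m creep '[[[0.6,0,0],[0,0,-0.14]],[[1.2,0,0],[0,0,-0.28]],[[1.2,0,0],[0,0,-0.42]],[[1.2,0,0],[0,0,-0.537]],[[2.2,2,0],[0,0,-0.537]],[[3.5,4,1],[0,0,-0.537]],[[5.1,6.3,3],[0,0,-0.537]],[[5.1,6.3,3.9],[0,0,-0.537]],[[5.1,6.3,3.9],[0,0,-0.537]],[[5.1,6.3,3.9],[0,0,-0.537]]]'; python3 go.py 548.5 195 16.7 103.3
```

```text
clock: 13.95
tool_pos: [547.6, 192.3, 89.8]
eef_rot: [-0.001, 0.623, 0.782, -0.001]
contact_force: [-0.2, 0.5, -0.7]
width: 28.5
now [547.6 192.3  89.8] yaw 103.0 w 28.5 t 13.95
[0.25, 0.16, 7.31] [-0.002, 0.0, -0.006]
```

```bash
python3 -m creep '[[[0.2,0.1,2],[0,0,-0.006]],[[0.4,0.1,4],[0,0,-0.006]],[[0.4,0.1,5.5],[0,0,-0.006]],[[0.4,0.1,6.5],[0,0,-0.006]],[[0.4,0.1,7],[0,0,-0.006]],[[0.4,0.1,7.2],[0,0,-0.006]],[[0.4,0.1,7.3],[0,0,-0.006]],[[0.4,0.1,7.3],[0,0,-0.006]]]'; python3 -m creep '[[[0,0,0],[0,0,0]],[[0,0,0],[0,0,0]],[[0,0,0],[0,0,0]],[[0,0,0],[0,0,0]],[[0,0,0],[0,0,0]]]' -0.1;python3 -m creep '[[[0,0,-2],[0,0,0]],[[0,0,-6],[0,0,0]],[[0,-1,-10],[0,0,0]],[[0,-3,-12],[0,0,0]]]'; python3 go.py 470 100 128 60 580 -118 128 -14
```

```text
clock: 14.75
tool_pos: [549.1, 196.8, 17.4]
eef_rot: [0.0, 0.62, 0.784, 0.0]
contact_force: [0.1, -0.7, -2.1]
width: 28.6
clock: 15.25
tool_pos: [548.8, 196.7, 17.1]
eef_rot: [0.0, 0.62, 0.784, 0.0]
contact_force: [-0.1, 0.3, 0.6]
width: 46.9
clock: 15.65
tool_pos: [521.6, 190.3, 140.0]
eef_rot: [0.001, 0.62, 0.784, 0.002]
contact_force: [0.7, -0.1, -0.1]
width: 46.9
now [521.6 190.3 140. ] yaw 103.3 w 46.9 t 15.65
[-7.61, -7.11, 1.17] [0.004, -0.002, 0.756]
[-31.35, -1.42, 1.19] [0.003, -0.005, 2.047]
```

```bash
python3 -m creep '[[[-3,-3,0.5],[0,0,0.13]],[[-7,-5,1],[0,0,0.27]],[[-11,-5,1],[0,0,0.41]],[[-15,-4.5,1],[0,0,0.55]],[[-19,-4,1],[0,0,0.69]],[[-23,-3,1],[0,0,0.83]],[[-26,-2,1],[0,0,0.97]],[[-29,-1,1],[0,0,1.11]],[[-31,0,1],[0,0,1.25]],[[-31.5,0.3,1],[0,0,1.4]]]' -1; python3 go.py 599 -119 125 -14
```

```text
clock: 16.65
tool_pos: [596.5, -118.3, 127.0]
eef_rot: [0.0, 0.981, 0.196, 0.001]
contact_force: [-0.3, 0.2, 0.2]
width: 85.0
now [ 596.5 -118.3  127. ] yaw 22.7 w 85.0 t 16.65
[0.2, 0.16, 0.2] [0.001, -0.001, 0.64]
```

```bash
python3 -m creep '[[[0.2,0.2,0.2],[0,0,0.14]],[[0.2,0.2,0.2],[0,0,0.28]],[[0.2,0.2,0.2],[0,0,0.42]],[[0.2,0.2,0.2],[0,0,0.56]],[[0.2,0.2,0.2],[0,0,0.64]],[[0.2,0.2,0.2],[0,0,0.64]]]'
python3 - <<'E'
from h import *
save('wrist','w18')
E
python3 go.py 593 -144.3 4 -14
```

```text
clock: 17.25
tool_pos: [597.6, -117.1, 125.0]
eef_rot: [-0.0, 0.993, -0.119, -0.0]
contact_force: [-0.4, -0.1, -0.5]
width: 85.3
now [ 597.6 -117.1  125. ] yaw -13.5 w 85.2 t 17.3
[0.19, 2.75, 12.1] [0.0, 0.0, 0.009]
```

View pics/w18.png

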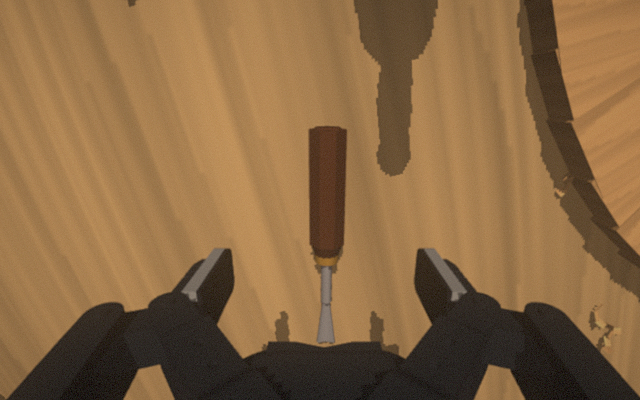

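The 18 is aligned at u≈327, with its rear end at (328,127). I grasp it.

```bash
python3 -m creep '[[[0.2,2.7,3],[0,0,0]],[[0.2,2.7,6],[0,0,0]],[[0.2,2.7,9],[0,0,0]],[[0.2,2.7,11],[0,0,0]],[[0.2,2.7,11.8],[0,0,0]],[[0.2,2.7,12.1],[0,0,0]],[[0.2,2.7,12.1],[0,0,0]]]'; python3 -m creep '[[[0,0,0],[0,0,0]],[[0,0,0],[0,0,0]],[[0,0,0],[0,0,0]],[[0,0,0],[0,0,0]],[[0,0,0],[0,0,0]],[[0,0,0],[0,0,0]],[[0,0,0],[0,0,0]],[[0,0,0],[0,0,0]]]' 1 60;  python3 -m creep '[[[0,0,-1],[0,0,0]],[[0,0,-4],[0,0,0]],[[0,0,-8],[0,0,0]],[[0,0,-12],[0,0,0]],[[0,0,-12.5],[0,0,0]]]';python3 go.py 480 -30 130 30 460 80 130 65 465 237 128 103.3 534.7 253.4 90 103.3
```

```text
clock: 18.0
tool_pos: [593.6, -143.9, 4.4]
eef_rot: [0.0, 0.993, -0.118, 0.0]
contact_force: [-0.2, -0.6, 0.4]
width: 85.5
clock: 18.8
tool_pos: [593.6, -143.9, 4.7]
eef_rot: [0.0, 0.993, -0.118, 0.0]
contact_force: [-2.2, 0.2, 10.5]
width: 28.5
clock: 19.3
tool_pos: [595.8, -144.5, 134.3]
eef_rot: [0.001, 0.993, -0.118, 0.003]
contact_force: [0.3, 0.0, -0.8]
width: 28.6
now [ 595.8 -144.5  134.3] yaw -13.6 w 28.6 t 19.3
[-13.95, -8.42, 0.33] [0.003, -0.007, -0.761]
[-18.47, -18.64, 0.29] [0.005, -0.006, -1.371]
[-21.67, -34.02, 0.46] [0.007, -0.004, -2.04]
[-15.31, -37.25, 4.31] [0.007, -0.004, -2.04]
```

```bash
python3 -m creep '[[[-2.5,-1.5,0],[0,0,-0.13]],[[-6,-3.5,0],[0,0,-0.27]],[[-10,-6,0],[0,0,-0.41]],[[-14,-8.5,0],[0,0,-0.55]],[[-15.5,-12,0],[0,0,-0.7]],[[-17,-15,0],[0,0,-0.84]],[[-18.5,-18.6,0],[0,0,-0.98]],[[-19.5,-22.5,0],[0,0,-1.12]],[[-20,-26.5,0],[0,0,-1.27]],[[-20.7,-30,0],[0,0,-1.41]]]'; python3 go.py 465 237 128 103.3 534.7 253.4 90 103.3
```

```text
clock: 20.3
tool_pos: [462.4, 198.3, 129.1]
eef_rot: [0.0, 0.831, 0.556, 0.0]
contact_force: [1.2, -0.4, -1.4]
width: 28.3
now [462.4 198.3 129.1] yaw 67.6 w 28.3 t 20.3
[3.67, -1.24, 0.11] [0.0, -0.0, -0.623]
[7.85, 4.58, 3.92] [0.0, -0.0, -0.623]
```

```bash
python3 -m creep '[[[1.5,-0.5,0],[0,0,-0.14]],[[3,-1,0],[0,0,-0.28]],[[3.7,-1.2,0],[0,0,-0.42]],[[3.7,-1.2,0],[0,0,-0.55]],[[4.5,0,0],[0,0,-0.623]],[[6,2,1],[0,0,-0.623]],[[7.8,4.6,3],[0,0,-0.623]],[[7.8,4.6,3.9],[0,0,-0.623]],[[7.8,4.6,3.9],[0,0,-0.623]],[[7.8,4.6,3.9],[0,0,-0.623]]]'; python3 go.py 534.7 253.4 16.7 103.3
```

```text
clock: 21.3
tool_pos: [534.2, 250.2, 89.9]
eef_rot: [-0.0, 0.623, 0.782, -0.001]
contact_force: [-0.5, 0.2, -0.5]
width: 28.8
now [534.2 250.2  89.9] yaw 102.9 w 28.8 t 21.3
[0.31, 0.13, 7.32] [-0.001, 0.0, -0.007]
```

```bash
python3 -m creep '[[[0.2,0.1,2],[0,0,-0.007]],[[0.4,0.1,4],[0,0,-0.007]],[[0.4,0.1,5.5],[0,0,-0.007]],[[0.4,0.1,6.5],[0,0,-0.007]],[[0.4,0.1,7],[0,0,-0.007]],[[0.4,0.1,7.2],[0,0,-0.007]],[[0.4,0.1,7.3],[0,0,-0.007]],[[0.4,0.1,7.3],[0,0,-0.007]]]'; python3 -m creep '[[[0,0,0],[0,0,0]],[[0,0,0],[0,0,0]],[[0,0,0],[0,0,0]],[[0,0,0],[0,0,0]],[[0,0,0],[0,0,0]]]' -0.1;python3 -m creep '[[[0,0,-2],[0,0,0]],[[0,0,-6],[0,0,0]],[[0,-1,-10],[0,0,0]],[[0,-3,-12],[0,0,0]]]'; python3 go.py 470 100 128 80 540 -150 128 40 589 -354 125 13
```

```text
clock: 22.1
tool_pos: [535.5, 254.7, 17.4]
eef_rot: [0.0, 0.62, 0.784, 0.0]
contact_force: [0.1, 0.5, -0.9]
width: 28.7
clock: 22.6
tool_pos: [535.3, 254.6, 17.1]
eef_rot: [0.0, 0.62, 0.784, 0.0]
contact_force: [-0.8, -0.7, -0.8]
width: 47.1
clock: 23.0
tool_pos: [507.9, 248.4, 140.0]
eef_rot: [0.001, 0.621, 0.784, 0.002]
contact_force: [0.4, -0.6, -0.1]
width: 47.4
now [507.9 248.4 140. ] yaw 103.3 w 47.4 t 23.0
[-13.57, -7.11, 1.16] [0.004, -0.002, 0.406]
[-39.51, -6.04, 1.15] [0.004, -0.003, 1.105]
[-60.49, -5.96, 1.43] [0.003, -0.004, 1.576]
```

```bash
python3 -m creep '[[[-4,-3,0.5],[0,0,0.1]],[[-9,-5,1],[0,0,0.2]],[[-13.5,-6.5,1],[0,0,0.32]],[[-18,-6.5,1],[0,0,0.44]],[[-22.5,-6,1],[0,0,0.56]],[[-27,-6,1],[0,0,0.68]],[[-31.5,-6,1],[0,0,0.8]],[[-36,-6,1],[0,0,0.92]],[[-40.5,-6,1],[0,0,1.05]],[[-45,-6,1],[0,0,1.18]]]' -1; python3 go.py 589 -354 125 13.5
```

```text
clock: 24.0
tool_pos: [551.2, -206.0, 127.1]
eef_rot: [-0.0, 0.953, 0.304, 0.0]
contact_force: [0.5, 0.3, -0.5]
width: 85.5
now [ 551.2 -206.   127.1] yaw 35.4 w 85.5 t 24.0
[-5.49, 14.25, 0.21] [0.0, -0.0, 0.382]
```

```bash
python3 -m creep '[[[-1.5,3.5,0.2],[0,0,0.1]],[[-3,7.5,0.2],[0,0,0.2]],[[-4.5,11,0.2],[0,0,0.3]],[[-5.3,13.3,0.2],[0,0,0.37]],[[-5.3,13.5,0.2],[0,0,0.37]],[[-5.3,13.5,0.2],[0,0,0.37]]]'
python3 - <<'E'
from h import *
save('wrist','w8')
E
python3 go.py 595 -379.5 4 13.5
```

```text
clock: 24.6
tool_pos: [586.6, -344.8, 124.6]
eef_rot: [-0.0, 0.992, 0.126, -0.0]
contact_force: [-0.1, 0.4, 0.1]
width: 85.2
now [ 586.5 -343.9  124.7] yaw 14.6 w 85.1 t 24.65
[-0.06, 3.67, 12.06] [-0.001, 0.001, 0.018]
```

View pics/w8.png

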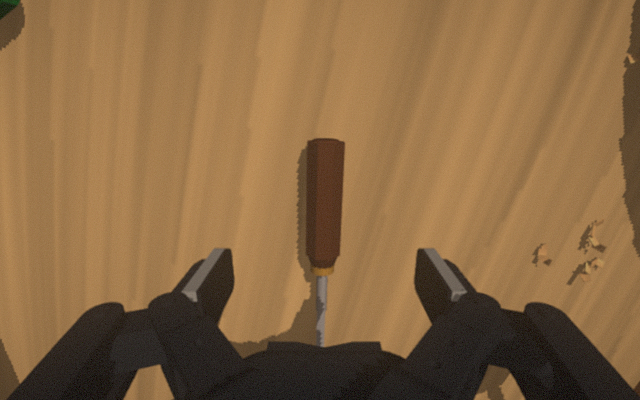

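The 8 is in line at u≈324, with its rear end at (326,139). I grasp it.

```bash
python3 -m creep '[[[0,3.6,3],[0,0,0.018]],[[0,3.6,6],[0,0,0.018]],[[0,3.6,9],[0,0,0.018]],[[0,3.6,11],[0,0,0.018]],[[0,3.6,11.8],[0,0,0.018]],[[0,3.6,12],[0,0,0.018]],[[0,3.6,12],[0,0,0.018]]]'; python3 -m creep '[[[0,0,0],[0,0,0]],[[0,0,0],[0,0,0]],[[0,0,0],[0,0,0]],[[0,0,0],[0,0,0]],[[0,0,0],[0,0,0]],[[0,0,0],[0,0,0]],[[0,0,0],[0,0,0]],[[0,0,0],[0,0,0]]]' 1 60;  python3 -m creep '[[[0,0,-1],[0,0,0]],[[0,0,-4],[0,0,0]],[[0,0,-8],[0,0,0]],[[0,0,-12],[0,0,0]],[[0,0,-12.5],[0,0,0]]]';python3 go.py 480 -150 130 70 460 20 130 103.3 465 200 130 103.3 452 295 130 103.3 520.9 311.8 90 103.3
```

```text
clock: 25.35
tool_pos: [596.4, -379.1, 5.8]
eef_rot: [0.0, 0.993, 0.118, 0.0]
contact_force: [0.8, 0.1, -0.4]
width: 85.2
clock: 26.15
tool_pos: [596.2, -379.6, 5.7]
eef_rot: [0.0, 0.993, 0.117, 0.0]
contact_force: [-1.7, 1.2, 8.6]
width: 28.7
clock: 26.65
tool_pos: [598.3, -381.1, 136.1]
eef_rot: [0.003, 0.993, 0.117, 0.003]
contact_force: [-0.6, -0.1, -0.4]
width: 28.6
now [ 598.3 -381.1  136.1] yaw 13.5 w 28.6 t 26.65
[-6.12, -25.23, 0.43] [0.008, -0.002, -0.987]
[-4.11, -42.23, 0.34] [0.009, 0.0, -1.568]
[0.57, -59.62, 0.27] [0.009, 0.0, -1.568]
[1.51, -69.16, 0.22] [0.009, 0.0, -1.568]
[8.59, -69.21, 4.25] [0.009, 0.0, -1.568]
```

```bash
python3 -m creep '[[[-1,-3,0],[0,0,-0.1]],[[-2,-7.5,0],[0,0,-0.23]],[[-3,-12,0],[0,0,-0.37]],[[-4,-16.5,0],[0,0,-0.51]],[[-5,-21,0],[0,0,-0.65]],[[-5.8,-25,0],[0,0,-0.8]],[[-5.5,-29,0],[0,0,-0.94]],[[-5,-33,0],[0,0,-1.08]],[[-4.5,-37,0],[0,0,-1.22]],[[-4,-41,0],[0,0,-1.36]]]'; python3 go.py  468 180 130 103.3 452 295 130 103.3 520.9 311.8 90 103.3
```

```text
clock: 27.65
tool_pos: [461.0, 11.4, 130.1]
eef_rot: [0.0, 0.697, 0.717, 0.0]
contact_force: [1.0, 0.2, -1.6]
width: 28.5
now [461.   11.4 130.1] yaw 91.7 w 28.5 t 27.65
[16.83, 1.2, 0.01] [0.0, 0.0, -0.203]
[28.37, -0.06, 0.01] [0.0, 0.0, -0.203]
[29.85, 6.88, 4.02] [0.0, 0.0, -0.203]
```

```bash
python3 -m creep '[[[4,0.4,0],[0,0,-0.1]],[[8.5,0.8,0],[0,0,-0.203]],[[13,1.2,0],[0,0,-0.203]],[[17.5,1.2,0],[0,0,-0.203]],[[22,1,0],[0,0,-0.203]],[[26,0.8,0],[0,0,-0.203]],[[28.5,1.5,0],[0,0,-0.203]],[[29,3.5,1],[0,0,-0.203]],[[29.8,6,3],[0,0,-0.203]],[[29.8,6.9,4],[0,0,-0.203]]]'; python3 -m creep '[[[0,0,0],[0,0,0]],[[0,0,0],[0,0,0]]]'; python3 go.py 520.9 311.8 17.9 103.3
```

```text
clock: 28.65
tool_pos: [524.8, 310.5, 88.8]
eef_rot: [0.0, 0.622, 0.783, 0.0]
contact_force: [0.4, 0.4, -1.2]
width: 28.4
clock: 28.85
tool_pos: [522.4, 308.9, 89.9]
eef_rot: [-0.0, 0.623, 0.783, -0.001]
contact_force: [0.1, 0.7, -0.2]
width: 28.4
now [522.4 308.9  89.9] yaw 103.0 w 28.4 t 28.85
[0.32, -0.07, 7.2] [-0.002, 0.0, -0.005]
```

```bash
python3 -m creep '[[[0.2,0,2],[0,0,-0.005]],[[0.4,0,4],[0,0,-0.005]],[[0.4,0,5.5],[0,0,-0.005]],[[0.4,0,6.5],[0,0,-0.005]],[[0.4,0,7],[0,0,-0.005]],[[0.4,0,7.1],[0,0,-0.005]],[[0.4,0,7.2],[0,0,-0.005]],[[0.4,0,7.2],[0,0,-0.005]]]'; python3 -m creep '[[[0,0,0],[0,0,0]],[[0,0,0],[0,0,0]],[[0,0,0],[0,0,0]],[[0,0,0],[0,0,0]],[[0,0,0],[0,0,0]]]' -0.1;python3 -m creep '[[[0,0,-2],[0,0,0]],[[0,0,-6],[0,0,0]],[[-1,-1,-10],[0,0,0]],[[-4,-3,-13],[0,0,0]],[[-8,-3,-16],[0,0,0]],[[-10,-3,-18],[0,0,0]]]'
python3 - <<'E'
from h import *
save('wrist','fin'); c=save('scene','sfin')
P=cloud(c)
c0=load('scene0')
o=np.hstack([cv2.resize(x['img'][120:300,310:490],None,fx=2.2,fy=2.2,interpolation=cv2.INTER_CUBIC) for x in (c0,c)])
cv2.imwrite('pics/cmp.png',o)
E
```

```text
clock: 29.65
tool_pos: [522.7, 313.6, 18.5]
eef_rot: [0.0, 0.62, 0.784, 0.0]
contact_force: [1.2, 0.1, -1.2]
width: 28.6
clock: 30.15
tool_pos: [522.4, 313.5, 18.0]
eef_rot: [0.0, 0.62, 0.784, 0.0]
contact_force: [-0.4, -0.8, 0.1]
width: 47.1
clock: 30.75
tool_pos: [516.5, 207.3, 200.2]
eef_rot: [0.001, 0.62, 0.784, 0.001]
contact_force: [0.6, 0.7, -0.4]
width: 47.1
```

View pics/fin.png

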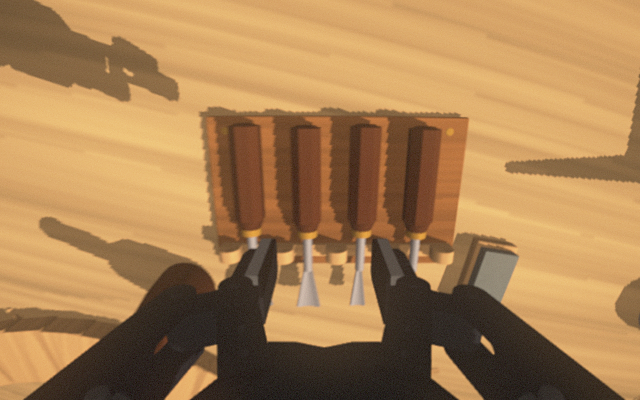

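View pics/cmp.png

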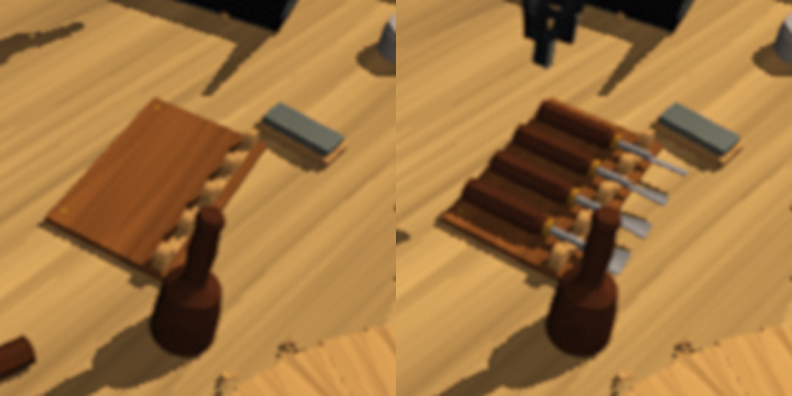

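Run:
```python
from h import *
n=[(620.6,150.4),(606.9,208.8),(593.1,267.2),(579.3,325.6)]
for k,a,b,q in zip((40,28,18,8),[(245,127),(306,127),(367,126),(429,128)],[(252,238),(308,238),(363,236),(416,238)],n):
    W=onplane(load('fin'),[a,b],27)[:,:2]; d=W[1]-W[0]; L=np.linalg.norm(d); d/=L; g=(W[0]+78*d+W[1]-39*d)/2
    v=np.array(q)-g; print(k,L.round(1),'notch ahead',(v@d).round(1),'side',(v@[-d[1],d[0]]).round(1),'ang err',(np.degrees(np.arctan2(d[1],d[0]))-13.3).round(1))
```

```text
40 120.2 notch ahead 57.5 side 0.8 ang err -0.5
28 119.8 notch ahead 57.6 side -1.3 ang err 0.1
18 118.4 notch ahead 59.3 side -1.7 ang err 0.1
8 119.4 notch ahead 57.2 side -0.1 ang err -1.4
```

All four are well inside tolerance, and the robot is clear at z≈200. Handing in.

```bash
python3 -m creep '[[[0,0,-2],[0,0,0]],[[0,0,-2],[0,0,0]],[[0,0,-2],[0,0,0]],[[0,0,-2],[0,0,0]]]'; python3 -c "
from workcell import r
print(r.sign_off())"
```

```text
clock: 31.25
tool_pos: [515.6, 209.5, 216.9]
eef_rot: [-0.0, 0.62, 0.784, -0.001]
contact_force: [-0.1, 0.4, -1.1]
width: 47.0
the job is handed in; nothing more can be done
None
```

I put the 40, 28, 18 and 8 mm gouges in notches 1 to 4, widest at the mallet's end, and handed the job in at about 31 s of the 118 s allowed.

The last wrist-camera check, against the notch positions I had estimated earlier, showed each notch point 57–59 mm ahead of the grip point. Sideways error was under 2 mm and pointing error was at most 1.4°. I judged height, level and hollow side up only by eye, in the final pictures.

In the before/after scene pictures the mallet and stone look unmoved. I didn't touch the green look-alike. The arm was clear of everything at hand-in, and no check failed or disagreed. The sign-off gave no verdict.

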